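Comb the stirring rods into their tray and close the hold-down bar

TASK

Some of the washed stirring rods are lying crosswise on the ribs of their tray: comb them with the rake, touching the rods with nothing else of the robot, until every rod lies down in a groove. Then set the rake back across its dish as it stood, let go of it, and swing the tray's hold-down bar over the rods until it rests fully home in its catch. Do not disturb the bottle, beaker and slide box.

Things in the scene. Friction and masses are not known exactly. Their poses are not given: they have to be found in the camera images.
- tray: fixed steel rod tray with grey ribbed insert; origin under its centre on the bench, z up, x across the grooves towards the hinge end, y along the grooves. Outside 193 (x) by 200 mm (y), 30 mm high; inside x +-92.5, y +-86 mm. Its two side rims, flat, y = 86 to 100 mm each side, top at 30 mm, carry the rake's runners.
- tray_mid (a point): centre of the tray's inner floor, 5 mm above the bench. Twelve grooves 10.5 mm wide, 9 mm deep, at 13.5 mm pitch, the first centred at x = +61.25 mm from here (tray axes), the last at -87.25, 3 mm ribs between, tops 14 mm above the bench; at the hinge end a flat land at rib height, x = +66.5 to +92.5. One rod fits per groove.
- rake: loose rake, 0.13 to 0.2 kg: aluminium crossbar 8 x 198 x 14 mm along its y, 13 tines below, a white runner under each end (y = +-87 to +-99, x = -51 to +11 mm) on which it stands by itself on level rims. Origin mid-crossbar, level with the runners' undersides, z up. A black handle rises from the crossbar leaning 36 degrees from vertical towards its -x, the way it is pulled.
- rake_grip (a point): middle of the rake's handle, 31 mm behind (-x) the crossbar and 52 mm above the runners' undersides. Handle 16 mm wide in y, 18 mm thick, reaching 35 mm either way along its axis, which is (-0.588, 0, 0.809) in the rake's frame. Rods that catch push the tines up with up to 15 N and can turn the rake in the grip; let go on level rims it levels itself
- rake_tips (a point): middle of the row of tine tips (149 mm wide, gaps 7 mm): 12 mm ahead (+x) of the crossbar, as the tines slant, trailing when it is pulled towards its -x; 14 mm below the runners' undersides. With the runners on the tray's rims the tips pass 2 mm above the ribs and over rods that are down
- dish: fixed open steel dish where the rake stands, 110 (x) by 200 mm (y over its side rims), 45 mm high; same rims as the tray, y = 86 to 100 mm each side, so that the rake's two runners stand on them with the tines hanging inside; origin under its centre on the bench, z up
- dish_mid (a point): centre of the dish at rim height, 45 mm above the bench. At the start the rake's origin is about 13 to 17 mm from here towards the dish's +x, rake and dish turned alike
- rod1: one of five equal slippery white PTFE stirring rods with round ends, 8 mm diameter, 140 mm long, 18 g; origin at its middle on its centreline, y along its length (its x and z turn as it rolls). Starts skewed across the ribs in the hinge half of the tray (centre 18 mm above the bench).
- rod2: one of five equal slippery white PTFE stirring rods with round ends, 8 mm diameter, 140 mm long, 18 g; origin at its middle on its centreline, y along its length (its x and z turn as it rolls). Starts skewed across the ribs near the middle (centre 18 mm above the bench).
- rod3: one of five equal slippery white PTFE stirring rods with round ends, 8 mm diameter, 140 mm long, 18 g; origin at its middle on its centreline, y along its length (its x and z turn as it rolls). Starts across the top of rod1 and rod2 (centre 26 mm above the bench).
- rod4: one of five equal slippery white PTFE stirring rods with round ends, 8 mm diameter, 140 mm long, 18 g; origin at its middle on its centreline, y along its length (its x and z turn as it rolls). Starts down in a groove (centre 9 mm above the bench).
- rod5: one of five equal slippery white PTFE stirring rods with round ends, 8 mm diameter, 140 mm long, 18 g; origin at its middle on its centreline, y along its length (its x and z turn as it rolls). Starts down in a groove (centre 9 mm above the bench).
- bar (a joint): tray's hold-down bar, rad: 0 = closed, level along the tray's x over the rods, in its catch; grows as it swings up about the hinge end. Its stop at 1.45 leaves it leaning over the tray. The hinge is stiff (0.13 N m): the bar stays where it is left and must be pushed fully down. A rod that is not down in a groove holds it up.
- bar_end (a point): on the bar's upper (outer) face, 200 mm from the hinge axis, middle of its width. The bar is a steel strip 14 mm wide, 4 mm thick, ending 224 mm from the hinge in a small turned-up tab; under it a rubber strip 8 mm wide, 16 mm deep, from 22 to 192 mm from the hinge, which clears settled rods by 2 mm
- bar_hinge (a point): middle of the bar's hinge axis: 104.5 mm from the tray's centre towards its +x, 34 mm above the bench; axis along the tray's y
- catch (a point): the catch on the tray's near end wall: a saddle between two ears (19 mm apart, tops 42 mm above the bench) in which the closed bar lies; this point is the saddle's seat, 101 mm from the tray's centre towards -x, 32 mm above the bench
- bottle: bystander: amber reagent bottle, 68 mm diameter, about 140 mm high, origin under its centre
- beaker: bystander: glass beaker, 70 mm diameter, 90 mm high, origin under its centre
- slidebox: bystander: slide box 85 x 35 x 33 mm, origin under its centre

How it is judged:
By the outcome, as a careful person would: the job done as asked, in the order asked, and still so for the second after the job is handed in, with the robot touching nothing.
It also fails if it takes over 72 s, if anything falls off the work surface, if the arm or the gripper's body presses on something with over 40 N, if the wrist force passes 120 N, or if a joint passes its speed limit or range.

ROBOT

A 7-joint arm with a two-finger parallel gripper is mounted at the origin on the work surface. World frame = base frame: x ahead of the robot, y to its left, z up, the work surface at z = 0. Lengths are in mm, angles in rad, forces in N, time in s.
With the tool pointing down it reaches from about 400 to 900 mm from the base axis. Payload 5.5 kg.
Tool frame: the origin (TCP) lies between the finger pads; the fingertips stand 17 mm ahead of it and the grasp point (between the pads) lies 2 mm behind it; z points along the fingers, y is the line along which they close (so a half turn about z gives the same grasp; the last joint's range is limited). The gripper opens to 92 mm and grips with 3 to 60 N. Pads are 19 mm wide; open, the fingers measure 130 mm over their backs; the gripper's body (75 mm by 190 mm) begins 47 mm behind the grasp point.
Start: joints at [-1.069, 0.501, -0.427, 1.55, 0.221, 1.138, -0.21], TCP at [153.711, 631.564, 243.729] pointing down, gripper open.
Joint ranges: [-2.88, 2.88], [-0.31, 2.03], [-1.54, 1.56], [0.2, 2.42], [-1.41, 4.55], [0.19, 2.02], [-2.57, 2.57]. Speed limits (rad/s): [2.57, 2.57, 3.14, 3.14, 3.14, 3.14, 3.14].

INTERFACE

Orientations are given as a unit quaternion [w, x, y, z].
In Python, from workcell import status, eyes, job gives the robot as it stands. The module is installed in compiled form; this text tells all that it offers.
- The arm moves only by the tool servo_tool, never from a script. Its argument "rows" is a list of rows, each an object of numbers: "x", "y", "z": the shift along the tool's x, y, z in m; "yaw": the turn about the tool's z in rad; "grip": the opening, from -1 (shut) to 1 (fully open). In form: [{"x": .., "y": .., "z": .., "yaw": .., "grip": ..}, ...]. A call has 1 to 20 rows; each row is the pose to reach, as a shift and turn from the pose commanded when the call began, along the tool's axes at that moment; what a row does not reach only later rows make up. A row lasts 1/8 s, in which the tool goes at most 62.5 mm and 10.7 degrees, less where a joint would pass 70% of its speed; a pose out of reach is approached as far as the arm can. A call with a gripper value outside its range is refused whole. The fingers move at their own pace and stop on an object; "newtons" is the grip in N (left out, the last holds). Time passes only in rows, so rows that repeat a pose let the fingers close. It gives the time, the measured TCP pose, the force, the opening and the grip force at its end, in the units of the state.
- status.observe(): the state, without advancing time (a new reading comes with each control period).
- eyes.get_image(name): name is "scene" or "side" or "wrist"; returns the picture (480x640x3 uint8, red, green, blue); there is no depth.
- eyes.camera_params(name): a dict with "fx", "fy", "cx", "cy" (pixels), "R" (3x3) and "t" (3): a world point X has camera coordinates R X + t; the wrist camera has in their place "mount" (4x4, takes a point from camera to tool coordinates, whose origin is the TCP and whose axes are the flange's). Camera axes: x right, y down, z forward; pixel columns grow to the right and rows downward; lengths in mm; the calibration is good to about 2 mm. A picture is of the moment at which its call begins: read the wrist's pose just before it. camera_params takes no time and is no camera call.
- job.job_done(): hands the job in; it is judged then, once.
The state is a dict: "time_s": time; "joint_pos": joint angles; "qvel": joint speeds; "joint_efforts": joint torques, N m; "tool_pos": TCP position; "ee_rot": TCP orientation; "force": force on the tool from outside, world axes, zero at the start; "wrist_torque": the same for the moment, N m; "grip_width": finger opening in mm; "grip_force": force on a finger pad.
Only numpy, scipy, OpenCV 4.12 (cv2) and the standard library are available. Lean on these libraries where they do the work, as an engineer would, in place of code of your own. Each camera call takes 0.05 s, during which the arm holds its last target. There are 200 camera calls.

## Working session

There is one attempt and no reset: what is moved stays moved. The work goes in short steps, Python scripts to look and compute and a tool call to move; the robot and the scene stay as the last step left them, time stands still between calls to the robot, and variables do not carry over. Pictures are saved under pics/ and viewed, at most 10 in all, crops included, and the job is handed in when it is done.

Besides the shell and the picture viewer there is one more tool, called after "Emit:" by a JSON object that holds its "op" and its "data", one argument or row to a line. servo_tool: Moves the arm, as the interface text tells. Its arguments: {"type":"object","properties":{"rows":{"type":"array"},"newtons":{"type":"number"}},"required":["rows"]}

```bash
mkdir -p pics
cat > h.py <<'E'
import numpy as np,cv2
from scipy.spatial.transform import Rotation as R
from workcell import status,eyes,job
def snap(n,f):
    s=status.observe(); im=eyes.get_image(n); cv2.imwrite('pics/'+f,cv2.cvtColor(np.asarray(im),cv2.COLOR_RGB2BGR)); np.save('pics/'+f+'.npy',np.r_[s['tool_pos'],s['ee_rot']]); return s
def Rt(q): return R.from_quat([q[1],q[2],q[3],q[0]])
def ray(n,u,v,pose=None):
    p=eyes.camera_params(n); d=np.array([(u-p['cx'])/p['fx'],(v-p['cy'])/p['fy'],1])
    if n!='wrist':
        Rm=np.array(p['R']);t=np.array(p['t']); return -Rm.T@t, Rm.T@d
    M=np.array(p['mount']);r=Rt(pose[3:]); return r.apply(M[:3,3])+pose[:3], r.apply(M[:3,:3]@d)
def at(n,u,v,z,pose=None):
    o,d=ray(n,u,v,pose); return o+d*(z-o[2])/d[2]
def proj(n,X,pose=None):
    p=eyes.camera_params(n);X=np.asarray(X,float)
    if n!='wrist': c=np.array(p['R'])@X+np.array(p['t'])
    else:
        M=np.array(p['mount']);c=M[:3,:3].T@(Rt(pose[3:]).inv().apply(X-pose[:3])-M[:3,3])
    return np.array([p['fx']*c[0]/c[2]+p['cx'],p['fy']*c[1]/c[2]+p['cy']])
E
python3 - <<'E'
from h import *
s=snap('scene','s0.png');snap('side','d0.png');snap('wrist','w0.png')
print(s)
for n in('scene','side','wrist'):print(n,eyes.camera_params(n))
a=[cv2.imread(f'pics/{k}0.png') for k in'sdw']
E
```

```text
{'time_s': 0.0, 'joint_pos': array([-1.06880212,  0.50183158, -0.4267981 ,  1.55144836,  0.22080512,
        1.1382905 , -0.2102965 ]), 'qvel': array([ 0.00176999, -0.00074261, -0.00145447,  0.00102218,  0.00144927,
       -0.00018513, -0.00043981]), 'joint_efforts': array([-3.64890070e-05, -5.66597807e+01, -5.81580833e+00, -2.79095399e+01,
       -6.84270286e-02,  3.10605532e-02,  1.97025229e-04]), 'tool_pos': array([153.62929724, 630.90059102, 242.68980979]), 'ee_rot': array([-1.45383730e-04,  1.19080692e-01,  9.92884116e-01, -9.48805800e-04]), 'force': array([-0.31288574, -0.16603008,  0.14915034]), 'wrist_torque': array([-0.03509028, -0.0026435 ,  0.03427758]), 'grip_force': 0.0, 'grip_width': 91.88984979521}
scene {'fx': 525.3258263415158, 'fy': 525.3258263415158, 'cx': 315.0367632844024, 'cy': 238.24693469986946, 'R': array([[-0.3381442 ,  0.94098184,  0.01454919],
       [ 0.61513601,  0.23269797, -0.75329898],
       [-0.71222622, -0.24577394, -0.65751728]]), 't': array([ 209.98891008, -312.85426534, 1846.08842641])}
side {'fx': 467.92235283913607, 'fy': 467.92235283913607, 'cx': 320.5348881486549, 'cy': 243.44787938677715, 'R': array([[-0.98472444, -0.17372756, -0.01168427],
       [-0.11298428,  0.68859379, -0.71629124],
       [ 0.13248524, -0.70402935, -0.69770362]]), 't': array([ 585.32540024,  143.66764597, 1033.66574491])}
wrist {'fx': 353.98946396249977, 'fy': 353.98946396249977, 'cx': 321.2395655247755, 'cy': 231.95672059266207, 'mount': array([[-3.10460560e-04, -9.56625219e-01, -2.91321289e-01,
         7.99426403e+01],
       [ 9.99999929e-01, -2.34163973e-04, -2.96762986e-04,
         5.19503866e-01],
       [ 2.15674006e-04, -2.91321360e-01,  9.56625224e-01,
        -1.41556646e+02],
       [ 0.00000000e+00,  0.00000000e+00,  0.00000000e+00,
         1.00000000e+00]])}
```

View pics/s0.png

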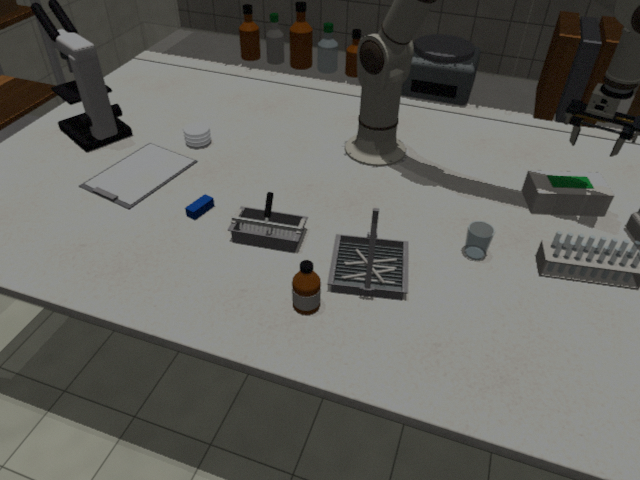

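View pics/d0.png

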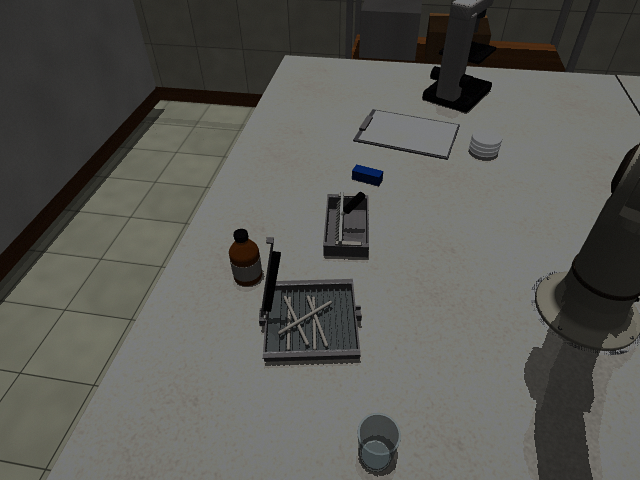

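Side view: tray about (312,322) with hinge at left (265,310), bar up; dish about (347,225) with rake, bottle (245,260), beaker (378,440), slide box (367,175). Enlarging for corners.

Run:
```python
import cv2
a=cv2.imread('pics/d0.png')[180:375,220:400]
a=cv2.convertScaleAbs(a,alpha=1.5,beta=15)
cv2.imwrite('pics/d0c.png',cv2.resize(a,None,fx=3,fy=3,interpolation=cv2.INTER_CUBIC))
```

```text
(no output)
```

View pics/d0c.png

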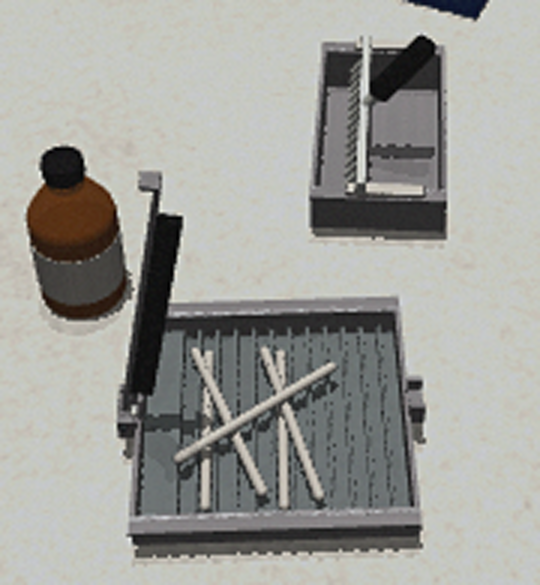

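Crop: tray rim corners (crop px) about (398,298),(417,535),(131,535); dish rim corners (322,43),(446,45),(446,197),(311,197); rake handle from (372,98) to (430,42), leaning to the robot.

Run:
```python
from h import *
f=lambda c,r,z:at('side',220+c/3,180+r/3,z).round(1)
for c,r in[(398,298),(417,535),(131,532),(165,302)]:print('tray',f(c,r,30))
for c,r in[(322,43),(446,45),(446,197),(311,197)]:print('dish',f(c,r,45))
print('handle top',f(430,42,45+80),'bot',f(372,98,45+24))
print('catch',f(415,383,40), 'bottle',at('side',247,283,0),'box',at('side',367,183,0),'beaker',at('side',378,462,0))
print('bar end',f(150,180,245))
```

```text
tray [515.4  25.5  30. ]
tray [477.5 227.5  30. ]
tray [662.4 256.4  30. ]
tray [688.8  58.4  30. ]
dish [ 619.8 -252.5   45. ]
dish [ 509.6 -267.4   45. ]
dish [490.  -73.7  45. ]
dish [596.2 -56.3  45. ]
handle top [ 517.3 -167.6  125. ] bot [ 561.6 -156.5   69. ]
catch [492.8 111.6  40. ] bottle [760.71641128  51.02647211   0.        ] box [ 523.22938041 -379.8888877     0.        ] beaker [422.53668525 405.9390968    0.        ]
bar end [658.9 145.2 245. ]
```

Emit:
{"op": "servo_tool", "data": {
  "rows": [
    {"x": -0.466, "y": -0.536, "z": -0.087, "yaw": -0.39, "grip": 0.2},
    {"x": -0.466, "y": -0.536, "z": -0.087, "yaw": -0.39, "grip": 0.2},
    {"x": -0.466, "y": -0.536, "z": -0.087, "yaw": -0.39, "grip": 0.2},
    {"x": -0.466, "y": -0.536, "z": -0.087, "yaw": -0.39, "grip": 0.2},
    {"x": -0.466, "y": -0.536, "z": -0.087, "yaw": -0.39, "grip": 0.2},
    {"x": -0.466, "y": -0.536, "z": -0.087, "yaw": -0.39, "grip": 0.2},
    {"x": -0.466, "y": -0.536, "z": -0.087, "yaw": -0.39, "grip": 0.2},
    {"x": -0.466, "y": -0.536, "z": -0.087, "yaw": -0.39, "grip": 0.2},
    {"x": -0.466, "y": -0.536, "z": -0.087, "yaw": -0.39, "grip": 0.2},
    {"x": -0.466, "y": -0.536, "z": -0.087, "yaw": -0.39, "grip": 0.2},
    {"x": -0.466, "y": -0.536, "z": -0.087, "yaw": -0.39, "grip": 0.2},
    {"x": -0.466, "y": -0.536, "z": -0.087, "yaw": -0.39, "grip": 0.2},
    {"x": -0.466, "y": -0.536, "z": -0.087, "yaw": -0.39, "grip": 0.2},
    {"x": -0.466, "y": -0.536, "z": -0.087, "yaw": -0.39, "grip": 0.2},
    {"x": -0.466, "y": -0.536, "z": -0.087, "yaw": -0.39, "grip": 0.2}
  ]
}}

```text
time_s: 2.02
tool_pos: [479.2, 2.1, 330.5]
ee_rot: [-0.0, -0.077, 0.997, 0.0]
force: [-0.1, -0.2, -1.5]
grip_width: 54.9
grip_force: 0.0
```

Run:
```python
from h import *
s=snap('wrist','w1.png');print(s['tool_pos'],s['ee_rot'],s['joint_pos'],s['force'],s['time_s'])
a=cv2.imread('pics/w1.png');a=cv2.convertScaleAbs(a,alpha=1.4,beta=10)
cv2.imwrite('pics/w1b.png',cv2.resize(a,(800,600),interpolation=cv2.INTER_CUBIC))
```

```text
[479.16376984   2.10614871 330.51267094] [-2.69146054e-04 -7.68514775e-02  9.97042491e-01  2.21069250e-04] [-0.02772338  0.08200698 -0.03447132  1.86569631  0.00256882  1.19448379
  1.66162661] [-0.07058452 -0.22097956 -1.53868202] 2.025
```

View pics/w1b.png

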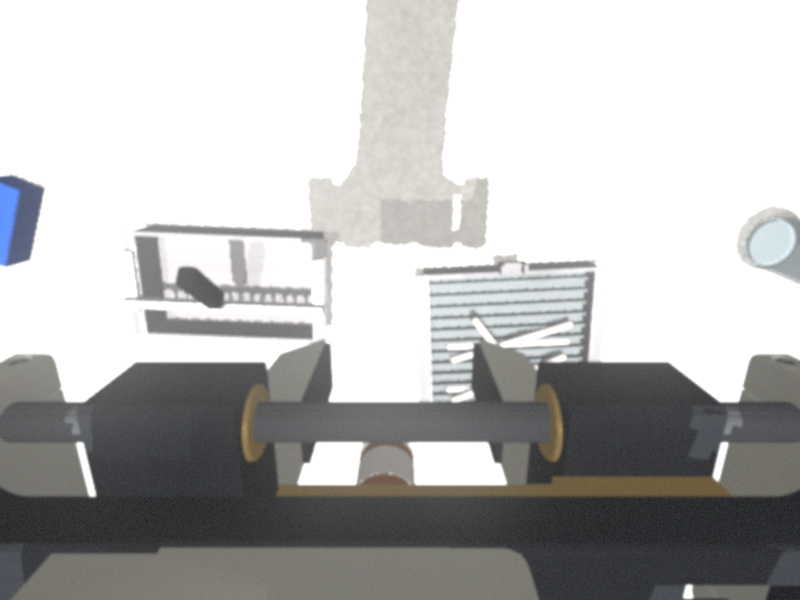

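Run:
```python
import cv2,numpy as np
a=cv2.imread('pics/w1.png').astype(float);a=(255*(a/255)**1.3).astype('uint8')
d=a[172:280,92:282];t=a[200:292,315:505]
c=np.vstack([cv2.resize(d,None,fx=3,fy=3,interpolation=cv2.INTER_CUBIC),cv2.resize(t,None,fx=3,fy=3,interpolation=cv2.INTER_CUBIC)])
print(c.shape);cv2.imwrite('pics/w1c.png',c)
```

```text
(600, 570, 3)
```

View pics/w1c.png

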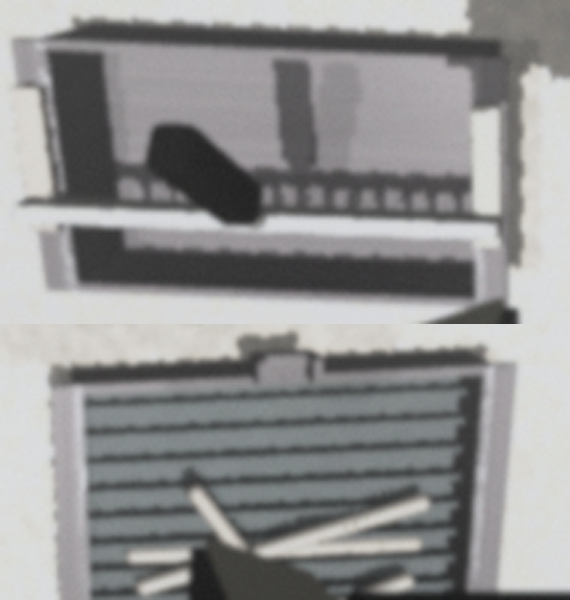

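Crop: dish rims and rake: crossbar from (20,210) to (498,228), handle middle near (205,172); tray near edge from (52,383) to (515,362), rim outer edges to (65,600)/(493,600); catch at (283,365); rod ends at (195,490),(425,502),(130,557),(415,545),(145,588),(405,582).

Run:
```python
from h import *
p=np.load('pics/w1.png.npy')
D=lambda c,r,z:at('wrist',92+c/3,172+r/3,z,p).round(1)
T=lambda c,r,z:at('wrist',315+c/3,200+(r-324)/3,z,p).round(1)
print('dish',[D(*k,45) for k in[(14,40),(508,55),(48,292),(510,300)]])
print('handle top',D(172,143,125),'mid',D(205,172,97),'low',D(243,205,69))
print('bar', D(22,205,57),D(498,228,57))
print('runner nearends',D(15,87,50),D(487,105,50))
a,b,c,d=[T(*k,30) for k in[(52,383),(515,362),(65,600),(493,600)]];print('tray',a,b,c,d)
for v in(b-a,c-a,d-b):print(np.degrees(np.arctan2(v[1],v[0])))
print('catch',T(283,365,40))
for k in[(195,490),(425,502),(130,557),(415,545),(145,588),(405,582)]:print('rod',T(*k,18))
print('groove lines L/R', T(92,402,14),T(460,388,14),T(92,432,14),T(460,416,14))
# check side<->wrist consistency
for X in[(a[0],a[1],30),(b[0],b[1],30)]:print(proj('side',X),(proj('side',X)-[220,180])*3)
```

```text
dish [array([ 511.9, -267.4,   45. ]), array([487.4, -69.5,  45. ]), array([ 621.4, -256.1,   45. ]), array([594.5, -57.4,  45. ])]
handle top [ 518.4 -167.3  125. ] mid [ 537.2 -167.9   97. ] low [ 559.  -164.5   69. ]
bar [ 577.6 -258.9   57. ] [557.6 -64.4  57. ]
runner nearends [ 529.9 -264.6   50. ] [508.2 -75.1  50. ]
tray [514.6  23.   30. ] [475.1 217.3  30. ] [615.2  45.5  30. ] [585.2 239.6  30. ]
101.49128349495697
12.607179412553807
11.449970762413134
catch [489.5 116.6  40. ]
rod [557.5  96.5  18. ]
rod [547.1 201.7  18. ]
rod [594.7  73.3  18. ]
rod [568.6 202.7  18. ]
rod [609.2  83.1  18. ]
rod [587.5 203.   18. ]
groove lines L/R [524.6  43.3  14. ] [493.1 204.7  14. ] [538.5  45.7  14. ] [505.8 208.2  14. ]
[353.16183824 278.55125858] [399.48551473 295.65377574]
[360.79127922 354.06823855] [422.37383767 522.20471565]
```

```bash
cat >> h.py <<'E'
TC=np.array([589.7,138.8]);TY=np.radians(11.2);DC=np.array([553.8,-162.6]);DY=np.radians(6.6)
def rot(a): return np.array([[np.cos(a),-np.sin(a)],[np.sin(a),np.cos(a)]])
def intray(X): return rot(TY).T@(np.asarray(X)[:2]-TC)
def tray(x,y=0): return TC+rot(TY)@[x,y]
def shift(xyz,yaw):  # tool-frame shift (m) and yaw to reach TCP xyz with tool x = -(heading yaw)
    s=status.observe();r=Rt(s['ee_rot']);m=r.as_matrix()
    d=m.T@(np.asarray(xyz)-s['tool_pos']);h=np.arctan2(-m[1,0],-m[0,0])
    return (d/1000).round(4),round(-(yaw-h),4)
E
python3 - <<'E'
from h import *
f=lambda c,r,z:intray(at('side',220+c/3,180+r/3,z)).round(1)
for n,z,l in[('r1',18,[(195,352),(264,495)]),('r2',18,[(265,350),(320,497)]),('r3',26,[(178,459),(335,367)]),('g',9,[(207,354),(205,505)]),('g',9,[(281,353),(283,503)])]:print(n,[f(*k,z) for k in l])
print('bar tip',f(150,180,250),f(160,215,236))
print(shift((537,-166,180),DY), shift((537,-166,97),DY))
E
```

```text
r1 [array([ 58.3, -58.7]), array([ 7.3, 67.4])]
r2 [array([  6.3, -59. ]), array([-30.7,  70. ])]
r3 [array([66.1, 42. ]), array([-44.8, -35. ])]
g [array([ 50.1, -63.9]), array([47.8, 68.3])]
g [array([ -5.4, -63.1]), array([-5.5, 68.2])]
bar tip [68.4 -1.9] [62.7 13.9]
(array([-0.0314, -0.1749,  0.1505]), np.float64(0.0386)) (array([-0.0315, -0.1749,  0.2335]), np.float64(0.0386))
```

Emit:
{"op": "servo_tool", "data": {
  "newtons": 55,
  "rows": [
    {"x": -0.0207, "y": -0.1744, "z": 0.12, "yaw": 0.0386, "grip": 0.2},
    {"x": -0.0207, "y": -0.1744, "z": 0.12, "yaw": 0.0386, "grip": 0.2},
    {"x": -0.0207, "y": -0.1744, "z": 0.12, "yaw": 0.0386, "grip": 0.2},
    {"x": -0.0207, "y": -0.1744, "z": 0.12, "yaw": 0.0386, "grip": 0.2},
    {"x": -0.0207, "y": -0.1744, "z": 0.17, "yaw": 0.0386, "grip": 0.2},
    {"x": -0.0207, "y": -0.1744, "z": 0.2, "yaw": 0.0386, "grip": 0.2},
    {"x": -0.0207, "y": -0.1744, "z": 0.2209, "yaw": 0.0386, "grip": 0.2},
    {"x": -0.0207, "y": -0.1744, "z": 0.2209, "yaw": 0.0386, "grip": 0.2}
  ]
}}

```text
time_s: 3.08
tool_pos: [525.1, -167.3, 108.2]
ee_rot: [-0.002, -0.057, 0.998, 0.001]
force: [-0.0, 0.6, -0.0]
grip_width: 54.7
grip_force: 0.0
```

Run:
```python
from h import *
s=snap('wrist','w2.png');print(s['time_s'],s['tool_pos'],s['force'])
snap('side','d2.png')
a=cv2.imread('pics/w2.png');b=cv2.imread('pics/d2.png')[170:290,280:420]
c=np.vstack([cv2.resize(a,(480,360)),cv2.resize(b,(280,240))[:,:].repeat(1,1) if 0 else cv2.copyMakeBorder(cv2.resize(b,(280,240)),0,0,0,200,cv2.BORDER_CONSTANT)])
cv2.imwrite('pics/c2.png',c)
```

```text
3.075 [ 525.12270693 -167.27444032  108.17226102] [-0.03982606  0.56979592 -0.00926115]
```

View pics/c2.png

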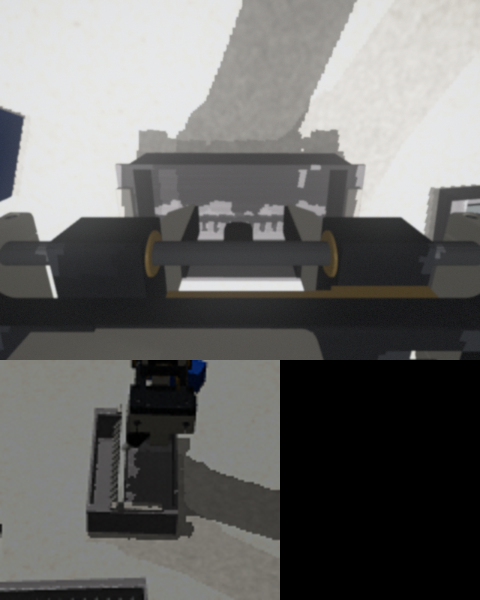

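The black handle (238,230) is centred between the fingers; close on it.

Emit:
{"op": "servo_tool", "data": {
  "newtons": 58,
  "rows": [
    {"x": 0, "y": 0, "z": 0, "yaw": 0, "grip": -1},
    {"x": 0, "y": 0, "z": 0, "yaw": 0, "grip": -1},
    {"x": 0, "y": 0, "z": 0, "yaw": 0, "grip": -1},
    {"x": 0, "y": 0, "z": 0, "yaw": 0, "grip": -1},
    {"x": 0, "y": 0, "z": 0, "yaw": 0, "grip": -1},
    {"x": 0, "y": 0, "z": 0, "yaw": 0, "grip": -1}
  ]
}}

```text
time_s: 3.92
tool_pos: [526.5, -168.7, 110.0]
ee_rot: [0.0, -0.056, 0.998, 0.0]
force: [-0.9, -0.3, 1.8]
grip_width: 15.7
grip_force: 58.0
```

Run:
```python
from h import *
s=status.observe();print(s['time_s'],s['tool_pos'],s['force'],s['ee_rot'])
m=Rt(s['ee_rot']).as_matrix();print(m)
# target: keep relation; crossbar tray x=62 -> grip 62-41.6
for x,z in((-95,170),(20.5,170),(20.5,110)):
  print(x,shift((*tray(x),z),TY))
```

```text
3.925 [ 526.52998641 -168.74491298  109.95475423] [-0.90981343 -0.32703631  1.76957419] [ 5.07438466e-05 -5.62843253e-02  9.98414780e-01  1.06917277e-05]
[[-9.93664144e-01 -1.12390206e-01  1.00123259e-04]
 [-1.12390203e-01  9.93664149e-01  2.70617242e-05]
 [-1.02530366e-04  1.56373915e-05 -9.99999995e-01]]
-95 (array([-0.0027,  0.2906, -0.06  ]), np.float64(-0.0828))
20.5 (array([-0.1178,  0.3002, -0.06  ]), np.float64(-0.0828))
20.5 (array([-0.1178,  0.3002, -0.    ]), np.float64(-0.0828))
```

Emit:
{"op": "servo_tool", "data": {
  "rows": [
    {"x": 0, "y": 0, "z": -0.03, "yaw": 0, "grip": -1},
    {"x": 0, "y": 0, "z": -0.06, "yaw": 0, "grip": -1},
    {"x": -0.04, "y": 0.15, "z": -0.06, "yaw": -0.0828, "grip": -1},
    {"x": -0.04, "y": 0.15, "z": -0.06, "yaw": -0.0828, "grip": -1},
    {"x": -0.04, "y": 0.15, "z": -0.06, "yaw": -0.0828, "grip": -1},
    {"x": -0.09, "y": 0.299, "z": -0.06, "yaw": -0.0828, "grip": -1},
    {"x": -0.09, "y": 0.299, "z": -0.06, "yaw": -0.0828, "grip": -1},
    {"x": -0.09, "y": 0.3, "z": -0.06, "yaw": -0.0828, "grip": -1},
    {"x": -0.1, "y": 0.3, "z": -0.06, "yaw": -0.0828, "grip": -1},
    {"x": -0.11, "y": 0.3, "z": -0.06, "yaw": -0.0828, "grip": -1},
    {"x": -0.116, "y": 0.3, "z": -0.06, "yaw": -0.0828, "grip": -1},
    {"x": -0.1168, "y": 0.3, "z": -0.06, "yaw": -0.0828, "grip": -1}
  ]
}}

```text
time_s: 5.42
tool_pos: [608.8, 140.7, 169.4]
ee_rot: [-0.001, -0.096, 0.995, -0.0]
force: [-1.4, -0.5, -2.0]
grip_width: 15.3
grip_force: 58.0
```

Run:
```python
from h import *
s=snap('side','d3.png');print(s['time_s'],s['tool_pos'],intray(s['tool_pos']),s['force'],s['wrist_torque'])
snap('wrist','w3.png')
a=cv2.convertScaleAbs(cv2.imread('pics/d3.png')[190:375,220:400],alpha=1.6,beta=15);b=cv2.imread('pics/w3.png')
h=cv2.resize(b,(400,300));g=cv2.resize(a,None,fx=2.2,fy=2.2)
c=np.zeros((max(300,g.shape[0]),400+g.shape[1],3),'uint8');c[:300,:400]=h;c[:g.shape[0],400:]=g
cv2.imwrite('pics/c3.png',c)
print(shift((*tray(19.5),95),TY))
```

```text
5.425 [608.84354371 140.69715433 169.39124723] [19.14745043 -1.85731048] [-1.42610591 -0.45210606 -2.0440162 ] [-0.13730052  0.305651    0.013527  ]
(array([-0.0006,  0.0012,  0.0745]), np.float64(-0.0016))
```

View pics/c3.png

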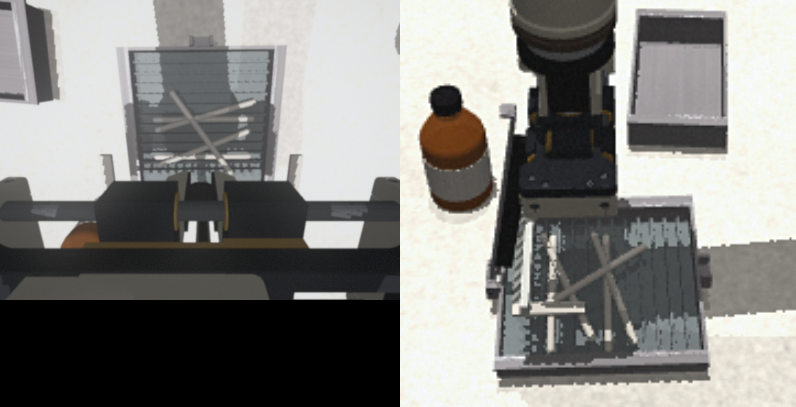

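Run:
```python
from h import *
g=cv2.cvtColor(cv2.imread('pics/w3.png'),cv2.COLOR_BGR2GRAY)
p=np.load('pics/w3.png.npy')
for v in(100,140,180):
  print(v,'L',list(g[v,185:222]),'R',list(g[v,425:465]))
for y in(-100,-86,86,100):
  for x in(-60,-20):print(y,x,proj('wrist',(*tray(x,y),30),p).round(1))
```

```text
100 L [np.uint8(231), np.uint8(229), np.uint8(221), np.uint8(211), np.uint8(200), np.uint8(197), np.uint8(196), np.uint8(196), np.uint8(195), np.uint8(191), np.uint8(191), np.uint8(193), np.uint8(193), np.uint8(195), np.uint8(199), np.uint8(206), np.uint8(215), np.uint8(221), np.uint8(222), np.uint8(219), np.uint8(208), np.uint8(179), np.uint8(132), np.uint8(97), np.uint8(89), np.uint8(91), np.uint8(94), np.uint8(107), np.uint8(122), np.uint8(131), np.uint8(142), np.uint8(147), np.uint8(157), np.uint8(156), np.uint8(157), np.uint8(157), np.uint8(158)] R [np.uint8(139), np.uint8(137), np.uint8(129), np.uint8(117), np.uint8(103), np.uint8(98), np.uint8(93), np.uint8(89), np.uint8(84), np.uint8(84), np.uint8(87), np.uint8(104), np.uint8(142), np.uint8(180), np.uint8(199), np.uint8(199), np.uint8(196), np.uint8(197), np.uint8(192), np.uint8(183), np.uint8(176), np.uint8(176), np.uint8(176), np.uint8(179), np.uint8(180), np.uint8(180), np.uint8(182), np.uint8(181), np.uint8(177), np.uint8(178), np.uint8(182), np.uint8(198), np.uint8(217), np.uint8(222), np.uint8(224), np.uint8(225), np.ui
[... 1832 characters left out ...]
, np.uint8(83), np.uint8(90), np.uint8(100), np.uint8(104), np.uint8(105), np.uint8(105), np.uint8(105), np.uint8(110), np.uint8(126), np.uint8(151), np.uint8(169), np.uint8(171), np.uint8(175), np.uint8(175), np.uint8(172), np.uint8(173), np.uint8(171), np.uint8(175), np.uint8(188), np.uint8(205), np.uint8(216), np.uint8(218), np.uint8(219), np.uint8(219), np.uint8(220), np.uint8(221), np.uint8(225), np.uint8(226), np.uint8(226), np.uint8(225), np.uint8(223), np.uint8(223), np.uint8(220), np.uint8(221), np.uint8(221)]
-100 -60 [190.6 125.5]
-100 -20 [196.1 178.2]
-86 -60 [209.  125.5]
-86 -20 [213.7 178.1]
86 -60 [435.2 124.9]
86 -20 [430.6 177.6]
100 -60 [453.7 124.8]
100 -20 [448.3 177.6]
```

Emit:
{"op": "servo_tool", "data": {
  "rows": [
    {"x": -0.001, "y": 0.0014, "z": 0.03, "yaw": 0, "grip": -1},
    {"x": -0.001, "y": 0.0014, "z": 0.055, "yaw": 0, "grip": -1},
    {"x": -0.001, "y": 0.0014, "z": 0.065, "yaw": 0, "grip": -1},
    {"x": -0.001, "y": 0.0014, "z": 0.07, "yaw": 0, "grip": -1},
    {"x": -0.001, "y": 0.0014, "z": 0.0745, "yaw": 0, "grip": -1},
    {"x": -0.001, "y": 0.0014, "z": 0.0755, "yaw": 0, "grip": -1},
    {"x": -0.001, "y": 0.0014, "z": 0.0755, "yaw": 0, "grip": -1}
  ]
}}

```text
time_s: 6.4
tool_pos: [610.0, 144.2, 95.0]
ee_rot: [0.001, -0.098, 0.995, 0.0]
force: [-0.1, 0.4, -0.4]
grip_width: 15.4
grip_force: 58.0
```

Run:
```python
from h import *
s=status.observe();print(s['time_s'],s['tool_pos'],intray(s['tool_pos']),s['force'],s['wrist_torque'])
```

```text
6.4 [610.04828939 144.1798476   95.00540238] [21.00571059  1.32505245] [-0.08296803  0.37038716 -0.38352294] [-0.03151007  0.03399784  0.00358488]
```

Emit:
{"op": "servo_tool", "data": {
  "rows": [
    {"x": 0, "y": -0.0005, "z": 0.003, "yaw": 0, "grip": -1},
    {"x": 0.003, "y": -0.0005, "z": 0.003, "yaw": 0, "grip": -1},
    {"x": 0.006, "y": -0.0005, "z": 0.003, "yaw": 0, "grip": -1},
    {"x": 0.01, "y": -0.0005, "z": 0.003, "yaw": 0, "grip": -1},
    {"x": 0.014, "y": -0.0005, "z": 0.003, "yaw": 0, "grip": -1},
    {"x": 0.018, "y": -0.0005, "z": 0.003, "yaw": 0, "grip": -1},
    {"x": 0.022, "y": -0.0005, "z": 0.003, "yaw": 0, "grip": -1},
    {"x": 0.026, "y": -0.0005, "z": 0.003, "yaw": 0, "grip": -1},
    {"x": 0.03, "y": -0.0005, "z": 0.003, "yaw": 0, "grip": -1}
  ]
}}

```text
time_s: 7.52
tool_pos: [584.5, 138.9, 94.9]
ee_rot: [0.005, -0.098, 0.995, 0.001]
force: [4.0, 1.1, 9.0]
grip_width: 15.6
grip_force: 58.0
```

Run:
```python
from h import *
s=status.observe();print(s['time_s'],s['tool_pos'],intray(s['tool_pos']),s['force'],s['wrist_torque'])
```

```text
7.525 [584.5369026  138.89811336  94.94646159] [-5.04571003  1.09909568] [3.99397197 1.14160958 9.00185502] [ 0.09844608 -0.60621297  0.01278614]
```

Emit:
{"op": "servo_tool", "data": {
  "rows": [
    {"x": 0.004, "y": -0.001, "z": 0.0015, "yaw": 0, "grip": -1},
    {"x": 0.008, "y": -0.001, "z": 0.0015, "yaw": 0, "grip": -1},
    {"x": 0.012, "y": -0.001, "z": 0.0015, "yaw": 0, "grip": -1},
    {"x": 0.016, "y": -0.001, "z": 0.0015, "yaw": 0, "grip": -1},
    {"x": 0.02, "y": -0.001, "z": 0.0015, "yaw": 0, "grip": -1},
    {"x": 0.024, "y": -0.001, "z": 0.0015, "yaw": 0, "grip": -1},
    {"x": 0.028, "y": -0.001, "z": 0.0015, "yaw": 0, "grip": -1},
    {"x": 0.032, "y": -0.001, "z": 0.0015, "yaw": 0, "grip": -1},
    {"x": 0.036, "y": -0.001, "z": 0.0015, "yaw": 0, "grip": -1},
    {"x": 0.04, "y": -0.001, "z": 0.0015, "yaw": 0, "grip": -1},
    {"x": 0.044, "y": -0.001, "z": 0.0015, "yaw": 0, "grip": -1},
    {"x": 0.048, "y": -0.001, "z": 0.0015, "yaw": 0, "grip": -1}
  ]
}}

```text
time_s: 9.02
tool_pos: [540.2, 129.3, 94.9]
ee_rot: [0.007, -0.098, 0.995, 0.001]
force: [5.0, 1.1, 16.0]
grip_width: 15.6
grip_force: 58.0
```

Run:
```python
from h import *
s=snap('side','d4.png');print(s['time_s'],s['tool_pos'],intray(s['tool_pos']),s['force'],s['wrist_torque'])
snap('wrist','w4.png')
a=cv2.convertScaleAbs(cv2.imread('pics/d4.png')[260:375,240:400],alpha=1.8,beta=20);b=cv2.imread('pics/w4.png')[40:280,140:500]
h=cv2.resize(b,(480,320));g=cv2.resize(a,None,fx=3.5,fy=3.5,interpolation=cv2.INTER_CUBIC)[:,:,:]
g=cv2.resize(g,(390,280));c=np.zeros((600,480,3),'uint8');c[:320]=h;c[320:,:390]=g
cv2.imwrite('pics/c4.png',c)
```

```text
9.025 [540.21490938 129.253325    94.88606867] [-50.39694698   0.24684442] [ 5.0326664   1.09707652 16.02087534] [ 0.13456382 -0.989556    0.00212693]
```

View pics/c4.png

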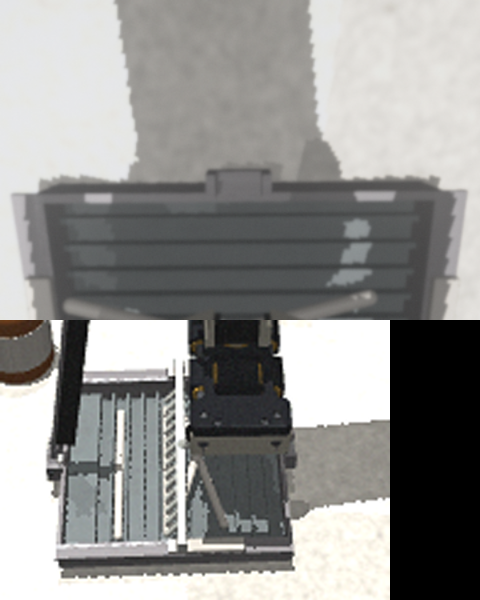

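Emit:
{"op": "servo_tool", "data": {
  "rows": [
    {"x": 0.004, "y": 0, "z": 0, "yaw": 0, "grip": -1},
    {"x": 0.008, "y": 0, "z": 0, "yaw": 0, "grip": -1},
    {"x": 0.012, "y": 0, "z": 0, "yaw": 0, "grip": -1},
    {"x": 0.016, "y": 0, "z": 0, "yaw": 0, "grip": -1},
    {"x": 0.02, "y": 0, "z": 0, "yaw": 0, "grip": -1},
    {"x": 0.024, "y": 0, "z": 0, "yaw": 0, "grip": -1},
    {"x": 0.028, "y": 0, "z": 0, "yaw": 0, "grip": -1},
    {"x": 0.032, "y": 0, "z": 0, "yaw": 0, "grip": -1},
    {"x": 0.036, "y": 0, "z": 0, "yaw": 0, "grip": -1},
    {"x": 0.04, "y": 0, "z": 0, "yaw": 0, "grip": -1}
  ]
}}

```text
time_s: 10.38
tool_pos: [501.5, 121.7, 94.8]
ee_rot: [0.008, -0.098, 0.995, 0.001]
force: [3.4, 1.1, 18.5]
grip_width: 15.6
grip_force: 58.0
```

Run:
```python
from h import *
s=snap('side','d5.png');print(s['time_s'],s['tool_pos'],intray(s['tool_pos']),s['force'],s['wrist_torque'])
snap('wrist','w5.png')
# rectify tray plane z=14 from both: 2px/mm, x -95..95 , y -90..90
def rect(n,f):
    p=np.load('pics/'+f+'.npy');src=[proj(n,(*tray(x,y),16),p) for x,y in((-95,-90),(95,-90),(95,90),(-95,90))]
    M=cv2.getPerspectiveTransform(np.float32(src),np.float32([(0,0),(380,0),(380,360),(0,360)]))
    return cv2.warpPerspective(cv2.imread('pics/'+f),M,(380,360))
a=rect('side','d5.png');np.save('pics/r5.npy',a);g=a.max(2)
for y in range(-65,70,10):
    r=g[int((y+90)*2)-1:int((y+90)*2)+2].mean(0);print(y,''.join('#' if r[i:i+4].mean()>115 else '.' for i in range(0,380,4)))
```

```text
10.375 [501.54422612 121.6916009   94.84029786] [-89.79989966   0.34030725] [ 3.43258949  1.11497808 18.54765665] [ 0.17390446 -1.11259394  0.02911326]
-65 .......................####........................#...........................................
-55 .......................###...................##....##..................##......................
-45 .......................###..................###...###..................##......................
-35 .......................###..................###...##...................##......................
-25 .........................#..................###...##...................##......................
-15 ........................###.................##....##...................##......................
-5 .......................####.................##....##...................##......................
5 .......................###..................##....##...........................................
15 .......................###..................##....##...................##......................
25 ........................##..................##....##...................##......................
35 .......................###..................##....##...................##......................
45 .......................####.................##....##...................##......................
55 .......................###..................##....##...................##......................
65 .......................###..................##....##...................##......................
```

Three rods are down (48, 7, −6 mm); keep combing the remaining two.

Emit:
{"op": "servo_tool", "data": {
  "rows": [
    {"x": 0.004, "y": 0, "z": 0, "yaw": 0, "grip": -1},
    {"x": 0.008, "y": 0, "z": 0, "yaw": 0, "grip": -1},
    {"x": 0.012, "y": 0, "z": 0, "yaw": 0, "grip": -1},
    {"x": 0.016, "y": 0, "z": 0, "yaw": 0, "grip": -1},
    {"x": 0.02, "y": 0, "z": 0, "yaw": 0, "grip": -1},
    {"x": 0.024, "y": 0, "z": 0, "yaw": 0, "grip": -1}
  ]
}}

```text
time_s: 11.22
tool_pos: [477.5, 117.0, 94.2]
ee_rot: [0.007, -0.098, 0.995, 0.001]
force: [2.8, 0.2, 14.0]
grip_width: 15.6
grip_force: 58.0
```

```bash
cat >> h.py <<'E'
def rect(n,f):
    p=np.load('pics/'+f+'.npy');src=[proj(n,(*tray(x,y),16),p) for x,y in((-105,-90),(85,-90),(85,90),(-105,90))]
    M=cv2.getPerspectiveTransform(np.float32(src),np.float32([(0,0),(380,0),(380,360),(0,360)]))
    return cv2.warpPerspective(cv2.imread('pics/'+f),M,(380,360))
def show(n,f,th=115):
    snap(n,f);g=rect(n,f).max(2)
    for y in range(-75,80,10):
        r=g[int((y+90)*2)-1:int((y+90)*2)+2].mean(0);print('%4d'%y,''.join('#' if r[i:i+4].mean()>th else '.' for i in range(0,380,4)))
E
python3 - <<'E'
from h import *
s=status.observe();print(s['time_s'],s['tool_pos'],intray(s['tool_pos']),s['force'],s['wrist_torque'])
show('side','d6.png')
E
```

```text
11.225 [477.45831331 116.95152143  94.1729861 ] [-114.34778627    0.3688135 ] [ 2.77387691  0.2285941  14.04793127] [ 0.17886068 -1.21430789  0.03057675]
 -75 ................###..........##................................................................
 -65 ................###..........##.........................#......................................
 -55 ................###.........###....##.............##....##..................##.................
 -45 ................###..........##....##............###...###..................##.................
 -35 ................###..........##....##............###...##...................##.................
 -25 .................##..........##....##............###...##...................##.................
 -15 ................###..........##....##............##....##...................##.................
  -5 ................###.........###....##............##....##...................##.................
   5 ................###.........###....##............##....##......................................
  15 ................###.........###....##............##....##...................##.................
  25 ................###.........###....##............##....##...................##.................
  35 ................###.........##.....##............##....##...................##.................
  45 ...............####.........##.....##............##....##...................##.................
  55 ................###.........##.....##............##....##...................##.................
  65 ................###................##............##....##...................##.................
  75 ...............####............................................................................
```

Emit:
{"op": "servo_tool", "data": {
  "rows": [
    {"x": 0, "y": 0, "z": -0.01, "yaw": 0, "grip": -1},
    {"x": 0, "y": 0, "z": -0.04, "yaw": 0, "grip": -1},
    {"x": 0, "y": 0, "z": -0.08, "yaw": 0, "grip": -1},
    {"x": 0, "y": -0.06, "z": -0.085, "yaw": 0.04, "grip": -1},
    {"x": 0, "y": -0.12, "z": -0.085, "yaw": 0.0803, "grip": -1},
    {"x": 0, "y": -0.18, "z": -0.085, "yaw": 0.0803, "grip": -1},
    {"x": 0, "y": -0.18, "z": -0.085, "yaw": 0.0803, "grip": -1},
    {"x": 0, "y": -0.18, "z": -0.085, "yaw": 0.0803, "grip": -1}
  ]
}}

```text
time_s: 12.28
tool_pos: [504.7, -61.3, 174.6]
ee_rot: [-0.001, -0.057, 0.998, 0.0]
force: [-0.7, 0.4, -2.6]
grip_width: 15.4
grip_force: 58.0
```

Run:
```python
from h import *
s=snap('side','d7.png');print(s['time_s'],s['tool_pos'],s['force'],s['wrist_torque'])
snap('wrist','w7.png')
print(shift((526.5,-168.7,175),DY))
a=cv2.convertScaleAbs(cv2.imread('pics/d7.png')[170:370,250:400],alpha=1.7,beta=15)
b=cv2.resize(cv2.imread('pics/w7.png'),(320,240))
g=cv2.resize(a,None,fx=3,fy=3,interpolation=cv2.INTER_CUBIC);c=np.zeros((600,770,3),'uint8');c[:,:450]=g;c[:240,450:]=b
t=rect('side','d7.png');c[240:,450:]=cv2.resize(cv2.convertScaleAbs(t,alpha=1.6),(320,360))
cv2.imwrite('pics/c7.png',c)
```

```text
12.275 [504.73830742 -61.33297282 174.56306146] [-0.7219777   0.44415686 -2.64281786] [ 0.14132174  0.08007144 -0.01638037]
(array([-0.0087, -0.1106, -0.0005]), np.float64(0.0021))
```

View pics/c7.png

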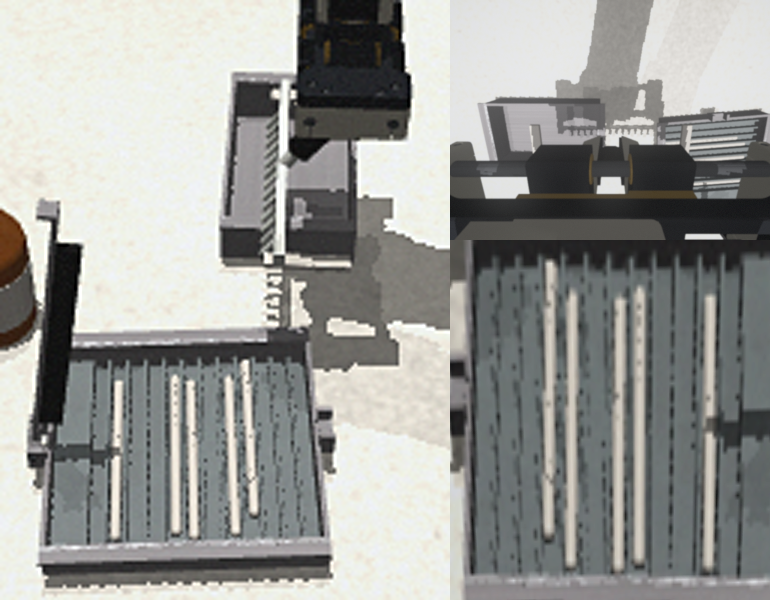

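All five rods lie parallel in grooves (x ≈ 48, 7, −6, −33, −47 mm). Now the rake goes back; I chain the commanded shifts for an exact return.

Run:
```python
from h import *
p=np.zeros(3);a=0
for x,y,z,w in[(-.1168,.3,-.06,-.0828),(-.001,.0014,.0755,0),(.03,-.0005,.003,0),(.048,-.001,.0015,0),(.04,0,0,0),(.024,0,0,0),(0,-.18,-.085,.0803)]:
    p[:2]+=rot(a)@[x,y];p[2]+=z;a+=w
print(p,a); print('back:',rot(-a)@(-p[:2]),-p[2],-a)
print(shift((526.5,-168.7,110),DY),shift((526.3,-167.1,110),DY))
```

```text
[ 0.00882169  0.10885555 -0.065     ] -0.0025000000000000022
back: [-0.00854953 -0.10887727] 0.065 0.0025000000000000022
(array([-0.0087, -0.1106,  0.0645]), np.float64(0.0021)) (array([-0.0087, -0.109 ,  0.0645]), np.float64(0.0021))
```

Emit:
{"op": "servo_tool", "data": {
  "rows": [
    {"x": -0.0085, "y": -0.06, "z": 0, "yaw": 0.0025, "grip": -1},
    {"x": -0.0085, "y": -0.1089, "z": 0, "yaw": 0.0025, "grip": -1},
    {"x": -0.0085, "y": -0.1089, "z": 0, "yaw": 0.0025, "grip": -1},
    {"x": -0.0085, "y": -0.1089, "z": 0.02, "yaw": 0.0025, "grip": -1},
    {"x": -0.0085, "y": -0.1089, "z": 0.04, "yaw": 0.0025, "grip": -1},
    {"x": -0.0085, "y": -0.1089, "z": 0.055, "yaw": 0.0025, "grip": -1},
    {"x": -0.0085, "y": -0.1089, "z": 0.061, "yaw": 0.0025, "grip": -1},
    {"x": -0.0085, "y": -0.1089, "z": 0.065, "yaw": 0.0025, "grip": -1},
    {"x": -0.0085, "y": -0.1089, "z": 0.0655, "yaw": 0.0025, "grip": -1},
    {"x": -0.0085, "y": -0.1089, "z": 0.0655, "yaw": 0.0025, "grip": -1}
  ]
}}

```text
time_s: 13.62
tool_pos: [527.0, -168.8, 109.9]
ee_rot: [0.001, -0.056, 0.998, -0.0]
force: [-0.5, 0.4, -0.3]
grip_width: 15.6
grip_force: 58.0
```

Run:
```python
from h import *
s=snap('side','d8.png');snap('wrist','w8.png');print(s['time_s'],s['tool_pos'],s['force'],s['wrist_torque'])
```

```text
13.625 [ 526.9598327  -168.78877386  109.86729713] [-0.5256322   0.42945965 -0.33312786] [0.15992567 0.08736441 0.04265694]
```

Emit:
{"op": "servo_tool", "data": {
  "rows": [
    {"x": 0, "y": 0, "z": 0, "yaw": 0, "grip": 0.1},
    {"x": 0, "y": 0, "z": 0, "yaw": 0, "grip": 0.1},
    {"x": 0, "y": 0, "z": 0, "yaw": 0, "grip": 0.1},
    {"x": 0, "y": 0, "z": 0, "yaw": 0, "grip": 0.1},
    {"x": 0, "y": 0, "z": -0.03, "yaw": 0, "grip": 0.1},
    {"x": 0, "y": 0, "z": -0.07, "yaw": 0, "grip": 0.1},
    {"x": 0, "y": 0, "z": -0.13, "yaw": 0, "grip": 0.1},
    {"x": 0, "y": 0, "z": -0.19, "yaw": 0, "grip": 0.1},
    {"x": 0, "y": 0.06, "z": -0.19, "yaw": 0, "grip": -1},
    {"x": 0, "y": 0.12, "z": -0.19, "yaw": 0, "grip": -1},
    {"x": 0, "y": 0.12, "z": -0.19, "yaw": 0, "grip": -1},
    {"x": 0, "y": 0.12, "z": -0.19, "yaw": 0, "grip": -1}
  ]
}}

```text
time_s: 15.22
tool_pos: [512.9, -50.0, 299.4]
ee_rot: [0.0, -0.057, 0.998, -0.0]
force: [-0.5, -0.0, -0.8]
grip_width: 15.1
grip_force: 0.0
```

Run:
```python
from h import *
s=snap('side','d9.png');snap('wrist','w9.png');print(s['time_s'],s['tool_pos'],s['force'],s['grip_width'])
print(shift((*tray(119.5),300),TY),shift((*tray(119.5),236),TY))
a,b=[cv2.imread(f'pics/d{k}.png')[185:265,318:378] for k in(0,9)]
w=cv2.convertScaleAbs(cv2.imread('pics/w9.png')[100:330,0:330],alpha=.9)
e=lambda i:cv2.resize(cv2.convertScaleAbs(i,alpha=1.7),(270,360))
c=np.zeros((590,660,3),'uint8');c[:230,:330]=w;c[230:,:270]=e(a);c[230:,270:540]=e(b);cv2.imwrite('pics/c9.png',c)
print(np.abs(a.astype(int)-b).max(2).mean())
```

```text
15.225 [512.89912168 -49.96872498 299.35413618] [-0.45130459 -0.01280088 -0.81366001] 15.062671930721937
(array([-0.2163,  0.1907, -0.001 ]), np.float64(-0.0853)) (array([-0.2163,  0.1907,  0.063 ]), np.float64(-0.0853))
14.504166666666666
```

View pics/c9.png

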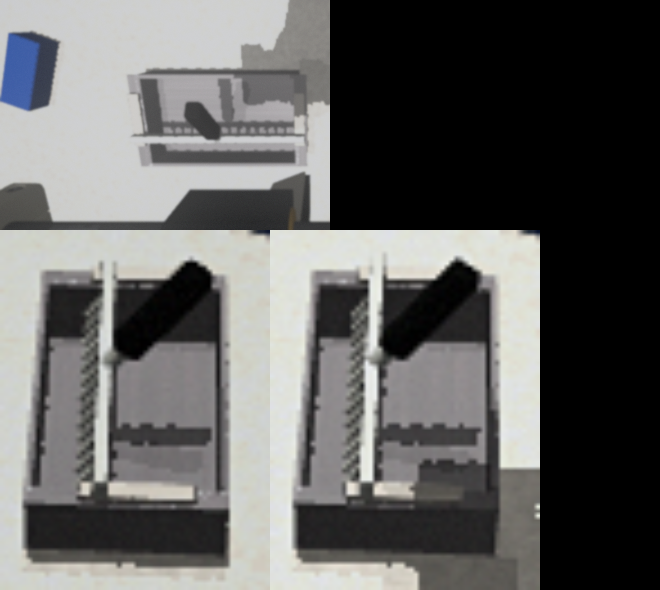

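Rake stands across the dish just as before (left: before, right: now). Now to the outer side of the bar.

Emit:
{"op": "servo_tool", "data": {
  "newtons": 30,
  "rows": [
    {"x": -0.05, "y": 0.03, "z": -0.02, "yaw": -0.0853, "grip": -1},
    {"x": -0.1, "y": 0.07, "z": -0.02, "yaw": -0.0853, "grip": -1},
    {"x": -0.14, "y": 0.11, "z": -0.02, "yaw": -0.0853, "grip": -1},
    {"x": -0.18, "y": 0.15, "z": -0.02, "yaw": -0.0853, "grip": -1},
    {"x": -0.2163, "y": 0.1907, "z": -0.02, "yaw": -0.0853, "grip": -1},
    {"x": -0.2163, "y": 0.1907, "z": -0.02, "yaw": -0.0853, "grip": -1},
    {"x": -0.2163, "y": 0.1907, "z": -0.02, "yaw": -0.0853, "grip": -1},
    {"x": -0.2163, "y": 0.1907, "z": 0.02, "yaw": -0.0853, "grip": -1},
    {"x": -0.2163, "y": 0.1907, "z": 0.05, "yaw": -0.0853, "grip": -1},
    {"x": -0.2163, "y": 0.1907, "z": 0.063, "yaw": -0.0853, "grip": -1},
    {"x": -0.2163, "y": 0.1907, "z": 0.063, "yaw": -0.0853, "grip": -1}
  ]
}}

```text
time_s: 16.7
tool_pos: [706.2, 162.4, 236.1]
ee_rot: [-0.001, -0.098, 0.995, -0.0]
force: [0.1, 0.2, 0.6]
grip_width: 0.6
grip_force: 0.0
```

Run:
```python
from h import *
s=snap('side','d10.png');print(s['time_s'],s['tool_pos'],intray(s['tool_pos']),s['force'],s['grip_width'])
m=Rt(s['ee_rot']).as_matrix();print(np.degrees(np.arctan2(-m[1,0],-m[0,0])))
x0,z0=119.5,236
for t in [1.45,1.38,1.3,1.2,1.1,1.0,.9,.8,.7,.6,.5,.4,.3,.2,.13,.07,.03,0]:
    x=104.5-190*np.cos(t)+2*np.sin(t)+9.5;z=34+190*np.sin(t)+2*np.cos(t)+17
    print(t,round((x0-x)/1000,4),round((z0-z)/1000,4))
# is the bar unmoved? compare tip region
a,b=[cv2.imread(f'pics/{k}.png')[235:250,262:278].max(2) for k in('d0','d10')];print(a[::2,::2]);print(b[::2,::2])
```

```text
16.7 [706.20304024 162.44584889 236.08616746] [118.87709405   0.56662493] [0.06450395 0.20755921 0.56833367] 0.5990447595559462
11.225317948798486
1.45 0.0264 -0.0039
1.38 0.0396 -0.0019
1.3 0.0544 0.0014
1.2 0.0725 0.0072
1.1 0.0899 0.0148
1.0 0.1065 0.024
0.9 0.122 0.0349
0.8 0.1364 0.0473
0.7 0.1495 0.0611
0.6 0.1612 0.0761
0.5 0.1713 0.0922
0.4 0.1797 0.1092
0.3 0.1864 0.1269
0.2 0.1913 0.1453
0.13 0.1936 0.1584
0.07 0.1949 0.1697
0.03 0.1954 0.1773
0 0.1955 0.183
[[119 119 122 124 125 124 124 122]
 [122 123  85  86  83  87 123 122]
 [124 123 106  75  76  74 125 123]
 [123 122  79  79  78  82 127 123]
 [120 125  96  41  22  11 127 124]
 [123 124 123 125 101  12 127 124]
 [122 124 122 122  65  13 126 124]
 [122 124 123 124  41  38 127 125]]
[[139 139 142 143 143 141 142 141]
 [115  37  43  59 144 141 139 140]
 [ 81  42  44  40 146 141 143 142]
 [ 59  40  44  42 148 141 143 143]
 [108  79  53  17 146 144 143 142]
 [143 145 151  17 146 141 142 143]
 [140 140 113  15 145 139 142 141]
 [142 141 112  17 148 143 144 143]]
```

Emit:
{"op": "servo_tool", "data": {
  "rows": [
    {"x": 0.013, "y": 0, "z": -0.002, "yaw": 0, "grip": -1},
    {"x": 0.0264, "y": 0, "z": -0.0039, "yaw": 0, "grip": -1},
    {"x": 0.0396, "y": 0, "z": -0.0019, "yaw": 0, "grip": -1},
    {"x": 0.0544, "y": 0, "z": 0.0014, "yaw": 0, "grip": -1},
    {"x": 0.0725, "y": 0, "z": 0.0072, "yaw": 0, "grip": -1},
    {"x": 0.0899, "y": 0, "z": 0.0148, "yaw": 0, "grip": -1},
    {"x": 0.1065, "y": 0, "z": 0.024, "yaw": 0, "grip": -1},
    {"x": 0.122, "y": 0, "z": 0.0349, "yaw": 0, "grip": -1},
    {"x": 0.1364, "y": 0, "z": 0.0473, "yaw": 0, "grip": -1},
    {"x": 0.1495, "y": 0, "z": 0.0611, "yaw": 0, "grip": -1},
    {"x": 0.1612, "y": 0, "z": 0.0761, "yaw": 0, "grip": -1},
    {"x": 0.1713, "y": 0, "z": 0.0922, "yaw": 0, "grip": -1},
    {"x": 0.1713, "y": 0, "z": 0.0922, "yaw": 0, "grip": -1}
  ]
}}

```text
time_s: 18.38
tool_pos: [538.5, 130.4, 144.9]
ee_rot: [0.0, -0.099, 0.995, -0.0]
force: [0.3, 0.4, -0.6]
grip_width: 0.4
grip_force: 0.0
```

Run:
```python
from h import *
s=snap('side','d11.png');print(s['time_s'],s['tool_pos'],intray(s['tool_pos']),s['force'])
```

```text
18.375 [538.4615738  130.39041024 144.88113162] [-51.89602955   1.70283204] [ 0.26743709  0.35631806 -0.56554626]
```

Run:
```python
from h import *
g=cv2.imread('pics/d11.png').max(2)
print(g[236:256:4,258:282:2])
for l in(60,100,140,224):
  t=.5;u,v=proj('side',(*tray(104.5-l*np.cos(t)),34+l*np.sin(t)));u,v=int(u),int(v);print(l,u,v,g[v-9:v+10:2,u])
```

```text
[[142 141 142 144 140 143 141 143 143 142 141 138]
 [143 143 144 142 141 141 144 142 142 142 143 141]
 [143 140 142 144 137 140 144 142 142 142 142 145]
 [ 80 142 142 144 143 142 142 141 142 143 144 142]
 [ 18 147 143 140 142 143 143 142 142 143 142 144]]
60 285 305 [74 75 74 71 87 80 90  0  3 41]
100 302 299 [21 69 73 76 83 80 67  0  2 35]
140 319 292 [16 15  3  7 37 36 36 37  1  9]
224 356 278 [20  0 39 17 17  9 16 19 21  6]
```

Emit:
{"op": "servo_tool", "data": {
  "rows": [
    {"x": 0.0084, "y": -0.001, "z": 0.017, "yaw": 0, "grip": -1},
    {"x": 0.0151, "y": -0.001, "z": 0.0347, "yaw": 0, "grip": -1},
    {"x": 0.02, "y": -0.001, "z": 0.0531, "yaw": 0, "grip": -1},
    {"x": 0.0223, "y": -0.001, "z": 0.0662, "yaw": 0, "grip": -1},
    {"x": 0.0236, "y": -0.001, "z": 0.0775, "yaw": 0, "grip": -1},
    {"x": 0.0241, "y": -0.001, "z": 0.0851, "yaw": 0, "grip": -1},
    {"x": 0.0242, "y": -0.001, "z": 0.089, "yaw": 0, "grip": -1},
    {"x": 0.0242, "y": -0.001, "z": 0.0908, "yaw": 0, "grip": -1},
    {"x": 0.0242, "y": -0.001, "z": 0.0915, "yaw": 0, "grip": -1}
  ]
}}

```text
time_s: 19.55
tool_pos: [515.0, 124.9, 53.1]
ee_rot: [-0.0, -0.099, 0.995, -0.0]
force: [-2.7, -0.2, 7.9]
grip_width: 0.4
grip_force: 4.0
```

Run:
```python
from h import *
s=snap('side','d12.png');print(s['time_s'],s['tool_pos'],intray(s['tool_pos']),s['force'])
```

```text
19.55 [515.02954669 124.88300319  53.11393389] [-75.95152498   0.85161728] [-2.6911721  -0.16133892  7.92951826]
```

Emit:
{"op": "servo_tool", "data": {
  "rows": [
    {"x": 0, "y": 0, "z": 0.0015, "yaw": 0, "grip": -1},
    {"x": 0, "y": 0, "z": 0.0025, "yaw": 0, "grip": -1},
    {"x": 0, "y": 0, "z": 0.0025, "yaw": 0, "grip": -1}
  ]
}}

```text
time_s: 19.98
tool_pos: [515.1, 124.9, 52.6]
ee_rot: [0.0, -0.099, 0.995, -0.0]
force: [-7.9, -1.7, 22.7]
grip_width: 0.6
grip_force: 11.5
```

Emit:
{"op": "servo_tool", "data": {
  "rows": [
    {"x": 0, "y": 0, "z": -0.01, "yaw": 0, "grip": -1},
    {"x": 0, "y": 0, "z": -0.05, "yaw": 0, "grip": -1},
    {"x": 0, "y": 0, "z": -0.11, "yaw": 0, "grip": -1},
    {"x": 0, "y": 0, "z": -0.17, "yaw": 0, "grip": -1},
    {"x": 0, "y": -0.06, "z": -0.23, "yaw": 0, "grip": -1},
    {"x": 0, "y": -0.12, "z": -0.23, "yaw": 0, "grip": -1},
    {"x": 0, "y": -0.12, "z": -0.23, "yaw": 0, "grip": -1},
    {"x": 0, "y": -0.12, "z": -0.23, "yaw": 0, "grip": -1}
  ]
}}

```text
time_s: 20.98
tool_pos: [538.6, 6.1, 280.3]
ee_rot: [0.0, -0.097, 0.995, 0.0]
force: [0.5, 0.7, 0.9]
grip_width: 0.4
grip_force: 0.0
```

Run:
```python
from h import *
s=snap('side','d13.png');print(s['time_s'],s['tool_pos'],s['force'],s['joint_pos'])
g=cv2.imread('pics/d13.png').max(2)
# bar profile along v at tab (l=222) and l=150, vs predicted pixels for theta 0 / 0.05
for l in(150,195,222):
  for t in(0,.03):
    u,v=proj('side',(*tray(104.5-l*np.cos(t)),36+l*np.sin(t)));print(l,t,round(u,1),round(v,1))
  u=int(u);print(int(v)-12,list(map(int,g[int(v)-12:int(v)+16,u])))
show('side','d14.png')
# rake unchanged
a,b=[cv2.imread(f'pics/{k}.png')[185:265,318:378].astype(np.float32).mean(2) for k in('d0','d13')]
print(cv2.phaseCorrelate(a,b))
```

```text
20.975 [538.56305128   6.08985654 280.26441238] [0.52825373 0.70018564 0.91007156] [-0.08347944  0.23361351  0.02623756  1.8033622  -0.00688601  1.10437858
  1.71093701]
150 0 332.6 312.4
150 0.03 332.6 311.1
299 [120, 103, 122, 122, 122, 121, 122, 121, 119, 120, 120, 107, 75, 77, 73, 78, 87, 12, 0, 1, 4, 22, 45, 45, 101, 94, 92, 91]
195 0 353.9 311.9
195 0.03 354.0 310.2
298 [32, 30, 29, 28, 22, 25, 44, 28, 30, 15, 13, 18, 91, 77, 77, 76, 82, 33, 53, 53, 67, 26, 27, 26, 26, 28, 68, 66]
222 0 366.7 311.6
222 0.03 366.8 309.6
297 [62, 64, 140, 138, 63, 67, 67, 54, 54, 55, 93, 81, 85, 86, 82, 18, 17, 19, 68, 127, 129, 130, 129, 49, 52, 52, 51, 51]
 -75 .............................##................................................................
 -65 ........................................................#......................................
 -55 .............................#......#.............#.....#...................##.................
 -45 ####.........................#......#............##....##...................##.................
 -35 .............................#......#
[... 534 characters left out ...]
..........##.................
  25 .............................#......#............##....##...................##.................
  35 ####.........................#......#............##....##...................##.................
  45 ####.........................#.....##............##....##...................##.................
  55 ####.........................#.....##............##....##...................##.................
  65 ####...............................##............##....##...................##.................
  75 ####...........................................................................................
((-0.30567978121373685, 0.2510903614251063), 0.5506546485424042)
```

```bash
python3 -c "
from h import *
print(job.job_done())"
```

```text
the job is handed in; nothing more can be done
None
```

The job is handed in at about 21 s: all five rods lie in grooves, the rake is back across its dish and released, and the bar was pushed down until it stopped in its catch. The camera checks agreed with each of these. The gripper seems to have nudged the open bar slightly outward earlier on; forces stayed low whenever I checked them.

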